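# Hold the belt tensioner back past its ratchet click

### The job

On the blue twin tensioner head, one pocket carries the idler block with the white roller and the other a red lock-out plug: leave the locked-out lane's arm alone. With the fingers, push the yellow tab of the arm on the idler block's side back (away from the robot) past the ratchet click until its orange pointer stands in the green part of the gauge, never running into the red, and finish while still pushing and holding it there against its spring. Leave the block, the plug and everything else on the bench where they are.

Things in the scene. Friction and masses are not known exactly. Their poses are not given: they have to be found in the camera images.
- fixture: Twin tensioner head: blue plate 260 x 440 x 20 mm fixed to the bench, nothing on it higher than 95 mm. Origin at the centre of its underside; x away from the robot (turned by up to 0.3 rad), y to the left lane, z up. Around each pivot, at 145 to 170 mm radius, a painted gauge under the arm's orange pointer: white to 0.52 rad of arm travel, green 0.52 to 0.74, red beyond.
- idler_block: Idler block: aluminium block 40 x 40 x 24 mm with a white roller on top (flanges 34 mm across, 46 mm high in all). Origin at the centre of its underside. It stands loosely in the pocket of the lane to be worked on.
- lockout_plug: Red lock-out plug: block 40 x 40 x 24 mm with a red mushroom knob (38 mm across, 49 mm high in all). Origin at the centre of its underside. It stands loosely in the pocket of the lane that must be left alone.
- left_pocket (a point): Centre of the floor of the left lane's pocket, 20 mm above the bench: a low square aluminium frame, 46 mm inside, walls 12 mm high, in front of (robot side of) the left hub.
- right_pocket (a point): The same for the right lane.
- left_pivot (a point): Hinge axis of the left arm, at the top of its black hub cap, 76 mm above the bench; at x = 20, y = 45 mm of the fixture.
- right_pivot (a point): Hinge axis of the right arm, at the top of its black hub cap, 76 mm above the bench; at x = 20, y = -45 mm of the fixture.
- left_tab (a point): Middle of the top edge of the left arm's yellow tab, 95 mm above the bench, 120 mm from the pivot axis. The tab is an upright plate, 40 mm along the arm, 10 mm thick, standing 47 mm above the bar, free on all sides. x of the point points outward along the arm. It moves with the arm.
- right_tab (a point): The same for the right arm. x of the point points outward along the arm.
- left_arm (a joint): Hinge of the left arm (+y side of the head), a level aluminium bar, top 48 mm above the bench, turning clockwise seen from above about point left_pivot. 0 = sprung forward: it points to the left, swung 0.35 rad towards the head's -x; grows (rad, to 0.9) as its tab is pushed to the head's +x. Spring: 0.5 N m at 0, plus 1.0 N m per rad. Click at about 0.44; gauge green 0.52 to 0.74.
- right_arm (a joint): Hinge of the right arm (-y side of the head), a level aluminium bar, top 48 mm above the bench, turning anticlockwise seen from above about point right_pivot. 0 = sprung forward: it points to the right, swung 0.35 rad towards the head's -x; grows (rad, to 0.9) as its tab is pushed to the head's +x. Spring: 0.5 N m at 0, plus 1.0 N m per rad. Click at about 0.44; gauge green 0.52 to 0.74.
- left_pawl (a joint): Red sprung pawl slider on the +x side of the left hub, sliding along the head's x; works by itself. 0 = fully in; grows (m) to about 0.007 while the hub's brass tooth pushes it out (arm 0.05 to 0.35 rad, adding up to 3 N at the tab) and drops back to 0 at the click (0.44 rad); after that the arm springs back no further than 0.43 rad.
- right_pawl (a joint): The same for the right lane.
- lever0: Bystander: stamped steel brake lever, 155 mm long, 34 mm wide, 23 mm high, lying on a cardboard sheet to the robot's right. Origin near its middle, on its underside.
- lever1: Bystander: stamped steel brake lever, 155 mm long, 34 mm wide, 23 mm high, lying on a cardboard sheet to the robot's right. Origin near its middle, on its underside.
- lever2: Bystander: stamped steel brake lever, 155 mm long, 34 mm wide, 23 mm high, lying on a cardboard sheet to the robot's right. Origin near its middle, on its underside.
- mug: Bystander: yellow mug, 80 mm across, 90 mm high, to the left of the head. Origin at the centre of its underside.
- wrench: Bystander: steel wrench lying at the left, near the robot. Origin on its underside.
There are look-alikes about, which are no part of the job. There is more than one size of the idler_block; the one meant has the size given above.

How it is judged:
By the outcome, as a careful person would: the job done as asked, in the order asked, and still so for the second after the job is handed in, while the arm keeps its last pose, push and grip.
It also fails if it takes over 35 s, if anything falls off the work surface, if the arm or the gripper's body presses on something with over 40 N, if the wrist force passes 120 N, or if a joint passes its speed limit or range.

### The arm

A 6-joint arm with a two-finger parallel gripper is mounted at the origin on the work surface. World frame = base frame: x ahead of the robot, y to its left, z up, the work surface at z = 0. Lengths are in m, angles in rad, forces in N, time in s.
With the tool pointing down it reaches from about 0.325 to 0.85 m from the base axis. Payload 15.5 kg.
Tool frame: the origin (TCP) lies midway between the tips of the shut fingers; the grasp point (between the pads) lies 19 mm behind it; z points along the fingers, y is the line along which they close (so a half turn about z gives the same grasp; the last joint's range is limited). The gripper opens to 91 mm and grips with 3 to 60 N. Pads are 32 mm wide; open, the fingers measure 118 mm over their backs; the gripper's body (76 mm by 178 mm) begins 60 mm behind the grasp point.
Start: joints at [1.252, 0.494, 1.345, -0, 1.302, -0.096], TCP at [0.139, 0.609, 0.181] pointing down, gripper open.
Joint ranges: [-2.91, 2.91], [-0.82, 2.16], [0.22, 2.67], [-1.22, 4.37], [0.12, 2.79], [-3.08, 3.08]. Speed limits (rad/s): [1.89, 1.89, 2.57, 3.01, 3.01, 3.01].

### API

Orientations are given as a 3x3 rotation matrix whose columns are the frame's x, y, z axes.
In Python, from bench import ctrl, viewer, hand_in gives the robot as it stands.
- The arm moves only by the shell command python3 -m jog 'ROWS' [FORCE]. ROWS is JSON, a list of rows, each a list of 3 entries, a list of its own where there are three numbers: the turn, a rotation vector about the tool's x, y, z scaled (see below), then the shift along the tool's x, y, z scaled (see below), then the opening, from 0 (shut) to 1 (fully open). A call has 1 to 20 rows; each row is the pose to reach, as a shift and turn from the pose commanded when the call began, along the tool's axes at that moment; what a row does not reach only later rows make up. The controller multiplies each number of a shift by 500 mm and each number of a turn by 30 degrees. A row lasts 1/12 s, in which the tool goes at most 41.7 mm and 7.16 degrees, less where a joint would pass 70% of its speed; a pose out of reach is approached as far as the arm can. A call with a number of a shift or a turn outside -1 to 1 is refused whole. A call with a gripper value outside its range is refused whole. The fingers move at their own pace and stop on an object; FORCE is the grip in N (left out, the last holds). Time passes only in rows, so rows that repeat a pose let the fingers close. It gives the time, the measured TCP pose, the force, the opening and the grip force at its end, in the units of the state.
- ctrl.sense(): the state, without advancing time (a new reading comes with each control period).
- viewer.capture(name): name is "side" or "top" or "wrist"; returns the picture (420x560x3 uint8, red, green, blue); there is no depth.
- viewer.get_calibration(name): a dict with "fx", "fy", "cx", "cy" (pixels), "rvec" (rotation vector, rad) and "tvec" (3), from world to camera coordinates, as OpenCV has them. Camera axes: x right, y down, z forward; pixel columns grow to the right and rows downward; lengths in m; the calibration is good to about 2 mm. A picture is of the moment at which its call begins: read the wrist's pose just before it. get_calibration takes no time and is no camera call; for the wrist camera it gives the pose at the moment of the call.
- hand_in(): hands the job in; it is judged then, once.
The state is a dict: "time": time; "joint_positions": joint angles; "joint_velocities": joint speeds; "joint_torque": joint torques, N m; "position": TCP position; "tool_rot": TCP orientation; "wrist_force": force on the tool from outside, world axes, zero at the start; "torque": the same for the moment, N m; "grip_width": opening from 0.0 (shut) to 1.0 (fully open); "finger_force": force on a finger pad.
Only numpy, scipy, OpenCV 4.12 (cv2) and the standard library are available. Lean on these libraries where they do the work, as an engineer would, in place of code of your own. Each camera call takes 0.05 s, during which the arm holds its last target. There are 200 camera calls.

## Working session

There is one attempt and no reset: what is moved stays moved. The work goes in short steps, Python scripts to look and compute and a shell command to move; the robot and the scene stay as the last step left them, time stands still between calls to the robot, and variables do not carry over. Pictures are saved under pics/ and viewed, at most 10 in all, crops included, and the job is handed in when it is done.

```bash
mkdir -p pics; cat > h.py <<'E'
import numpy as np,cv2
from bench import ctrl,viewer
def snap(n,f):
    c=viewer.get_calibration(n); im=viewer.capture(n); cv2.imwrite('pics/'+f,im[:,:,::-1]); return im,c
def ray(c,u,v,z):
    R=cv2.Rodrigues(np.array(c['rvec'],float))[0];t=np.array(c['tvec'],float).ravel()
    d=R.T@np.array([(u-c['cx'])/c['fx'],(v-c['cy'])/c['fy'],1]);o=-R.T@t
    return o+d*(z-o[2])/d[2]
def proj(c,P):
    K=np.array([[c['fx'],0,c['cx']],[0,c['fy'],c['cy']],[0,0,1.]])
    return cv2.projectPoints(np.array(P,float).reshape(-1,3),np.array(c['rvec'],float),np.array(c['tvec'],float),K,None)[0].reshape(-1,2)
E
python3 - <<'E'
from h import *
im,c=snap('top','t0.png');print(c)
im2,c2=snap('side','s0.png')
s=ctrl.sense();print(s['position'],s['tool_rot'],s['time'])
E
```

```text
{'fx': 470.6450270681132, 'fy': 470.6450270681132, 'cx': 281.15867460107944, 'cy': 206.5758838569493, 'rvec': array([ 2.21066007, -2.1650307 ,  0.05196905]), 'tvec': array([-0.01341756,  0.49154933,  1.61836524])}
[0.13858419 0.60906656 0.18090431] [[-9.75069157e-01  2.21900957e-01 -3.24304494e-04]
 [ 2.21901177e-01  9.75068611e-01 -1.03532711e-03]
 [ 8.64790554e-05 -1.08147908e-03 -9.99999411e-01]] 0.1
```

View pics/t0.png

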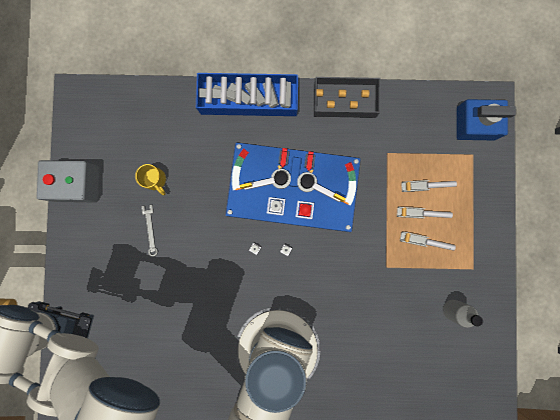

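View pics/s0.png

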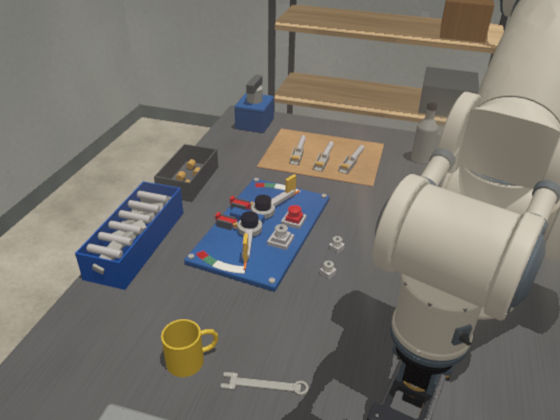

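The top view shows the white roller in the left pocket (276,206) and the red plug in the right one (305,210), so the left arm is the one to push. Next I'll enlarge the head.

```bash
python3 - <<'E'
import cv2
im=cv2.imread('pics/t0.png')[135:240,220:365]
cv2.imwrite('pics/t0c.png',cv2.resize(im,None,fx=5.5,fy=5.5,interpolation=cv2.INTER_CUBIC))
E
```

```text
(no output)
```

View pics/t0c.png

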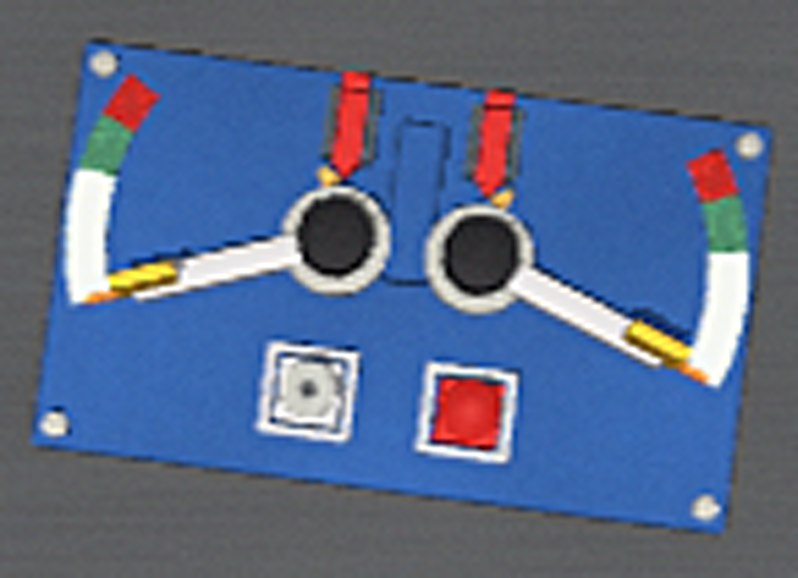

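```bash
cat > g.py <<'E'
from h import *
import json
f=json.load(open('fix.json'))
th=f['th'];O=np.array(f['o'])
ex=np.array([np.cos(th),np.sin(th)]);ey=np.array([-ex[1],ex[0]])
piv=O+.020*ex+.045*ey
def arm(q):
    a=th+np.pi/2+.35-q; return np.array([np.cos(a),np.sin(a)])
def pose(q,gap=0,r=.120,z=.060):
    d=arm(q); n=np.array([d[1],-d[0]]) # push direction
    p=piv+r*d-(.021+gap)*n
    R=np.column_stack([[-n[0],-n[1],0],[d[0],d[1],0],[0,0,-1]])
    return np.array([*p,z]),R
def row(P,R,p0,R0):
    s=R0.T@(P-p0)/.5; t=cv2.Rodrigues(R0.T@R)[0].ravel()/np.radians(30)
    return np.round(t,3).tolist(),np.round(s,3).tolist()
E
python3 - <<'E'
from h import *
import json
from scipy.optimize import least_squares
c=viewer.get_calibration('top')
px=lambda u,v:((u+.5)/5.5-.5+220,(v+.5)/5.5-.5+135)
A=[(88,40),(771,127),(722,533),(35,445),(337,235),(481,255)]
M=np.array([[.13,.22,.02],[.13,-.22,.02],[-.13,-.22,.02],[-.13,.22,.02],[.02,.045,.076],[.02,-.045,.076]])
W=np.array([ray(c,*px(*a),m[2]) for a,m in zip(A,M)])
def g(p):
    C,S=np.cos(p[2]),np.sin(p[2]);return (M[:,:2]@np.array([[C,S],[-S,C]])+p[:2]-W[:,:2]).ravel()
s=least_squares(g,[.5,0,0]);print(s.x,np.round(s.fun*1e3,1))
json.dump(dict(th=s.x[2],o=list(s.x[:2])),open('fix.json','w'))
import g as G
t=ray(c,*px(143,272),.095);d=t[:2]-G.piv
print('piv',G.piv,'tab',t,'r',np.linalg.norm(d),'q',G.th+np.pi/2+.35-np.arctan2(d[1],d[0]))
st=ctrl.sense();p0,R0=np.array(st['position']),np.array(st['tool_rot'])
for q,gap,z in [(0,.04,.18),(0,.04,.06)]:
    P,R=G.pose(q,gap,z=z);print(P,G.row(P,R,p0,R0))
E
```

```text
[ 0.56170858 -0.04251428 -0.10691729] [ 0.5  2.   0.5 -2.7 -1.5 -2.6 -0.6  3.3  0.1  0.8  1.  -0.8]
piv [5.86396492e-01 9.44866734e-05] tab [0.55930272 0.11520142 0.095     ] r 0.11825260409158504 q 0.011911501131010471
[0.49830635 0.10188411 0.18      ] ([-0.002, -0.001, -0.892], [-0.927, -0.829, 0.003])
[0.49830635 0.10188411 0.06      ] ([-0.002, -0.001, -0.892], [-0.927, -0.829, 0.243])
```

The measured tab radius is 118 mm and q is about 0.01, both as expected. I'll move above the stand-off point with the fingers shut.

```bash
python3 -m jog '[[[0,0,-0.2],[-0.07,-0.06,0],0],[[0,0,-0.4],[-0.14,-0.12,0],0],[[0,0,-0.6],[-0.21,-0.18,0],0],[[0,0,-0.8],[-0.28,-0.25,0],0],[[0,0,-0.89],[-0.35,-0.31,0],0],[[0,0,-0.89],[-0.42,-0.37,0],0],[[0,0,-0.89],[-0.48,-0.43,0],0],[[0,0,-0.89],[-0.54,-0.48,0],0],[[0,0,-0.89],[-0.6,-0.53,0],0],[[0,0,-0.89],[-0.66,-0.59,0],0],[[0,0,-0.89],[-0.72,-0.64,0],0],[[0,0,-0.89],[-0.78,-0.7,0],0],[[0,0,-0.89],[-0.84,-0.75,0],0],[[0,0,-0.89],[-0.89,-0.8,0],0],[[0,0,-0.89],[-0.92,-0.82,0],0],[[0,0,-0.89],[-0.927,-0.829,0],0],[[0,0,-0.89],[-0.927,-0.829,0],0],[[0,0,-0.89],[-0.927,-0.829,0],0]]'
python3 - <<'E'
from h import *
import g as G
st=ctrl.sense();p0,R0=np.array(st['position']),np.array(st['tool_rot'])
print(p0,R0[:,0],st['time'],st['grip_width'],st['wrist_force'])
for q,gap,z in [(0,.04,.06)]:
    P,R=G.pose(q,gap,z=z);print(P,G.row(P,R,p0,R0))
im,c=snap('wrist','w1.png')
E
```

```text
time: 1.6
position: [0.4981, 0.1025, 0.1811]
tool_rot: [[-0.971, -0.239, -0.001], [-0.239, 0.971, 0.0], [0.001, 0.0, -1.0]]
wrist_force: [-0.3, 0.7, -0.2]
grip_width: 0.007
finger_force: 0.0
[0.49811504 0.10246621 0.18110757] [-9.71041202e-01 -2.38910326e-01  9.16858994e-04] 1.6 0.00697650740688753 [-0.29951436  0.68391546 -0.19890372]
[0.49830635 0.10188411 0.06      ] ([0.001, -0.002, -0.004], [-0.0, -0.001, 0.242])
```

View pics/w1.png

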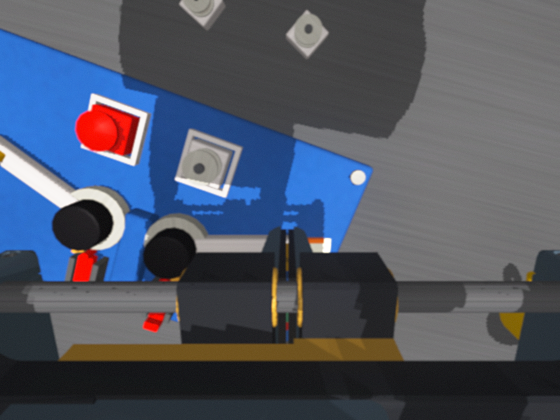

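The wrist view shows the shut fingers at (287,250), with the left arm behind them. The idler block stands in the left pocket at (207,160) and the plug in the right one at (105,130). Next I'll descend and work out the push rows.

```bash
python3 -m jog '[[[0,0,0],[0,0,0.06],0],[[0,0,0],[0,0,0.12],0],[[0,0,0],[0,0,0.18],0],[[0,0,0],[0,0,0.22],0],[[0,0,0],[0,0,0.24],0],[[0,0,0],[0,0,0.242],0],[[0,0,0],[0,0,0.242],0]]'
python3 - <<'E'
from h import *
import g as G
im,c=snap('top','t2.png');im2,_=snap('side','s2.png')
big=lambda a:cv2.resize(a,None,fx=4,fy=4,interpolation=cv2.INTER_CUBIC)
cv2.imwrite('pics/c2.png',np.hstack([big(im[140:240,225:325]),big(im2[170:270,200:300])])[:,:,::-1])
st=ctrl.sense();p0,R0=np.array(st['position']),np.array(st['tool_rot'])
print(p0,st['wrist_force'])
for q,gap in [(0,.01),(0,0)]+[(k,0) for k in np.arange(.05,.66,.05)]:
    P,R=G.pose(q,gap);print(round(q,2),G.row(P,R,p0,R0))
E
```

```text
time: 2.23
position: [0.4984, 0.1031, 0.0608]
tool_rot: [[-0.971, -0.241, -0.0], [-0.241, 0.971, 0.0], [0.0, 0.0, -1.0]]
wrist_force: [-0.3, 0.8, 0.3]
grip_width: 0.006
finger_force: 0.0
[0.49932792 0.10283947 0.06164702] [ 0.89223364 -0.37805949  0.78430933]
0 ([-0.001, 0.003, -0.001], [-0.058, -0.001, 0.003])
0 ([-0.001, 0.003, -0.001], [-0.078, -0.001, 0.003])
0.05 ([-0.0, 0.003, 0.095], [-0.09, 0.0, 0.003])
0.1 ([-0.0, 0.003, 0.19], [-0.102, 0.002, 0.003])
0.15 ([-0.0, 0.003, 0.286], [-0.114, 0.002, 0.003])
0.2 ([-0.0, 0.003, 0.381], [-0.126, 0.002, 0.004])
0.25 ([-0.0, 0.003, 0.477], [-0.138, 0.002, 0.004])
0.3 ([-0.0, 0.003, 0.572], [-0.15, 0.0, 0.004])
0.35 ([0.0, 0.003, 0.668], [-0.162, -0.001, 0.004])
0.4 ([0.0, 0.003, 0.763], [-0.174, -0.004, 0.004])
0.45 ([0.0, 0.003, 0.859], [-0.186, -0.007, 0.004])
0.5 ([0.0, 0.003, 0.954], [-0.198, -0.011, 0.004])
0.55 ([0.0, 0.003, 1.05], [-0.209, -0.015, 0.004])
0.6 ([0.0, 0.003, 1.145], [-0.22, -0.02, 0.004])
0.65 ([0.001, 0.003, 1.241], [-0.231, -0.025, 0.004])
```

View pics/c2.png

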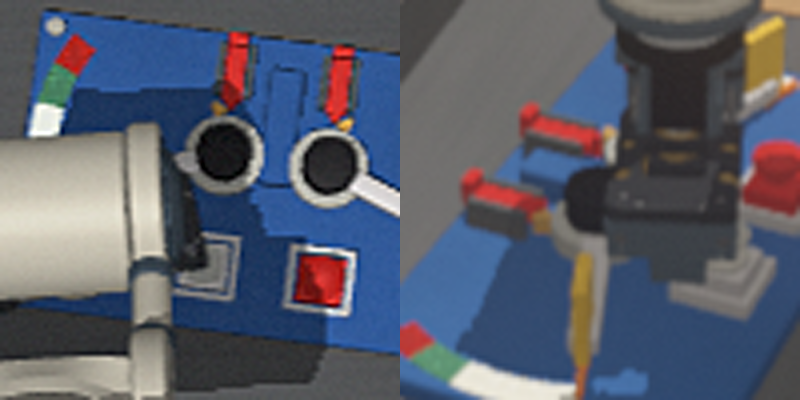

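The side view shows the fingers on the robot side of the yellow tab (580,300) and the pointer in the white. I'll push slowly to about 0.3 rad first.

```bash
python3 -m jog '[[[0,0,0],[-0.02,0,0],0],[[0,0,0],[-0.04,0,0],0],[[0,0,0],[-0.055,0,0],0],[[0,0,0],[-0.065,0,0],0],[[0,0,0],[-0.072,0,0],0],[[0,0,0],[-0.078,0,0],0],[[0,0,0.05],[-0.084,0,0],0],[[0,0,0.095],[-0.09,0,0],0],[[0,0,0.14],[-0.096,0,0],0],[[0,0,0.19],[-0.102,0.002,0],0],[[0,0,0.24],[-0.108,0.002,0],0],[[0,0,0.286],[-0.114,0.002,0],0],[[0,0,0.33],[-0.12,0.002,0],0],[[0,0,0.38],[-0.126,0.002,0],0],[[0,0,0.43],[-0.132,0.002,0],0],[[0,0,0.477],[-0.138,0.002,0],0],[[0,0,0.52],[-0.144,0.001,0],0],[[0,0,0.57],[-0.15,0,0],0],[[0,0,0.57],[-0.15,0,0],0]]'
python3 - <<'E'
from h import *
import g as G
im2,c=snap('side','s3.png')
u0=proj(c,[*(G.piv+.155*G.arm(.3)),.02]).ravel();print(u0)
cr=im2[185:285,190:290]
cv2.imwrite('pics/c3.png',cv2.resize(cr,None,fx=6,fy=6,interpolation=cv2.INTER_CUBIC)[:,:,::-1])
for q in np.arange(0,.8,.1): print(round(q,1),((proj(c,[*(G.piv+.157*G.arm(q)),.045]).ravel()-[190,185])*6).round())
st=ctrl.sense();p0,R0=np.array(st['position']),np.array(st['tool_rot'])
print(p0,st['wrist_force'])
for q in np.arange(.25,.66,.05):
    P,R=G.pose(q,0);print(round(q,2),P,G.row(P,R,p0,R0))
E
```

```text
time: 3.92
position: [0.5702, 0.1209, 0.06]
tool_rot: [[-0.998, 0.058, -0.003], [0.058, 0.998, 0.001], [0.003, 0.0, -1.0]]
wrist_force: [-5.9, 4.8, 2.0]
grip_width: 0.005
finger_force: 3.2
[227.6768852  265.70816828]
0.0 [329. 458.]
0.1 [292. 456.]
0.2 [256. 451.]
0.3 [222. 443.]
0.4 [189. 433.]
0.5 [158. 422.]
0.6 [129. 408.]
0.7 [104. 393.]
[0.57009295 0.12082268 0.06000766] [-6.12837152  4.31159221  1.91525642]
0.25 [0.56622706 0.12023688 0.06      ] ([0.001, -0.005, -0.096], [0.008, -0.002, 0.0])
0.3 [0.57225689 0.12109478 0.06      ] ([0.001, -0.005, -0.0], [-0.004, 0.001, 0.0])
0.35 [0.57832205 0.12165025 0.06      ] ([0.001, -0.005, 0.095], [-0.016, 0.003, -0.0])
0.4 [0.5844074  0.12190189 0.06      ] ([0.0, -0.005, 0.191], [-0.028, 0.004, -0.0])
0.45 [0.59049772 0.12184908 0.06      ] ([0.0, -0.005, 0.286], [-0.041, 0.004, -0.0])
0.5 [0.59657778 0.12149194 0.06      ] ([0.0, -0.006, 0.382], [-0.053, 0.004, -0.0])
0.55 [0.6026324  0.12083137 0.06      ] ([-0.0, -0.006, 0.477], [-0.065, 0.004, -0.0])
0.6 [0.60864644 0.11986902 0.06      ] ([-0.0, -0.006, 0.573], [-0.077, 0.002, -0.0])
0.65 [0.61460487 0.1186073  0.06      ] ([-0.0, -0.006, 0.668], [-0.089, 0.001, -0.0])
```

View pics/c3.png

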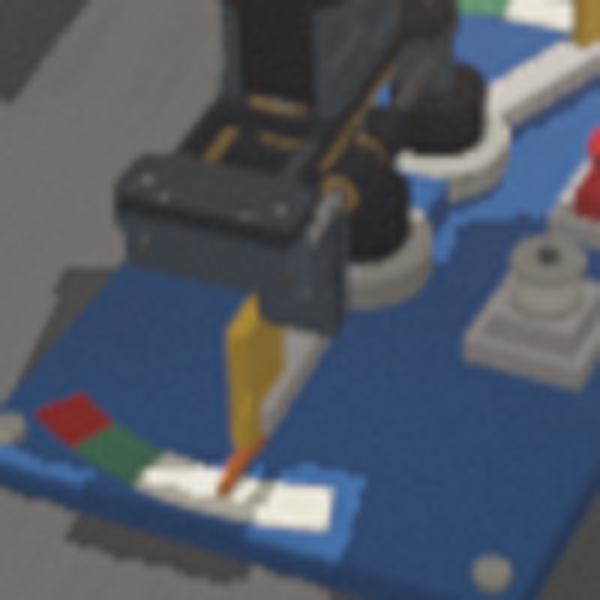

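The arm is pushed to about 0.3 rad: the pointer tip is at (222,490), still in the white, and the contact force is about 6 N. I'll go on past the click to about 0.6.

```bash
python3 -m jog '[[[0,0,0.05],[-0.01,0,0],0],[[0,0,0.095],[-0.016,0.002,0],0],[[0,0,0.14],[-0.022,0.003,0],0],[[0,0,0.19],[-0.028,0.004,0],0],[[0,0,0.24],[-0.034,0.004,0],0],[[0,0,0.286],[-0.041,0.004,0],0],[[0,0,0.33],[-0.047,0.004,0],0],[[0,0,0.38],[-0.053,0.004,0],0],[[0,0,0.43],[-0.059,0.004,0],0],[[0,0,0.477],[-0.065,0.004,0],0],[[0,0,0.52],[-0.071,0.003,0],0],[[0,0,0.57],[-0.076,0.002,0],0],[[0,0,0.57],[-0.076,0.002,0],0],[[0,0,0.57],[-0.076,0.002,0],0]]'
python3 - <<'E'
from h import *
import g as G
im2,c=snap('side','s4.png')
cr=im2[185:285,190:290]
cv2.imwrite('pics/c4.png',cv2.resize(cr,None,fx=6,fy=6,interpolation=cv2.INTER_CUBIC)[:,:,::-1])
for q in [.3,.52,.6,.74]: print(q,[((proj(c,[*(G.piv+r*G.arm(q)),.0205]).ravel()-[190,185])*6).round() for r in (.145,.17)])
st=ctrl.sense();p0,R0=np.array(st['position']),np.array(st['tool_rot'])
print(p0,st['wrist_force'],G.row(*G.pose(.63),p0,R0))
E
```

```text
time: 5.13
position: [0.6076, 0.1197, 0.0598]
tool_rot: [[-0.938, 0.348, -0.004], [0.348, 0.938, 0.001], [0.004, -0.001, -1.0]]
wrist_force: [-8.6, 5.3, 3.1]
grip_width: 0.006
finger_force: 4.6
0.3 [array([236., 469.]), array([212., 506.])]
0.52 [array([172., 447.]), array([136., 479.])]
0.6 [array([151., 437.]), array([112., 467.])]
0.74 [array([119., 416.]), array([ 75., 443.])]
[0.60749997 0.11976333 0.05983424] [-8.47195836  5.27763543  1.99429621] ([-0.002, -0.007, 0.061], [-0.009, 0.002, -0.0])
```

View pics/c4.png

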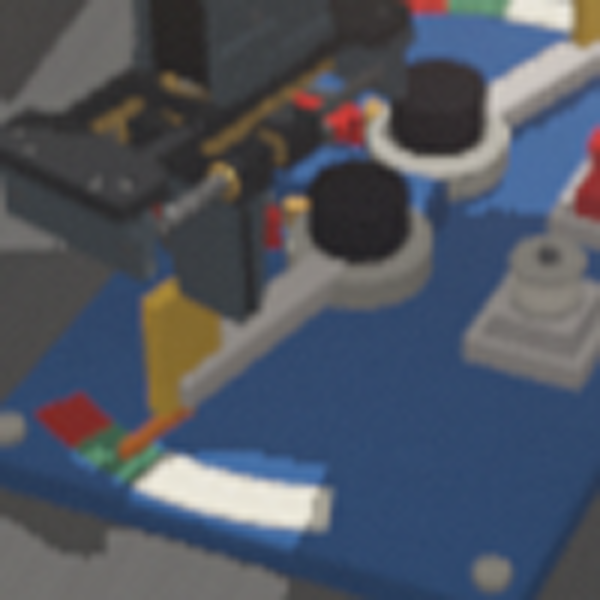

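The pointer tip at (122,450) is in the middle of the green, at about 0.6 rad. The push is about 10 N, which matches the spring. The block is still in its pocket and the other lane's visible parts look unchanged, so I'm handing in while holding.

```bash
python3 -c "
from bench import hand_in
print(hand_in())"
```

```text
the job is handed in; nothing more can be done
None
```

I pushed the left arm (the idler block's side) past its click to about 0.6 rad and handed in with the fingers still holding it there at about 10 N, the pointer mid-green; the locked-out right lane was not touched.

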